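Start the extractor, then open the child-safe drain cleaner

ROBOT

A 6-joint arm with a two-finger parallel gripper is mounted at the origin on the work surface. World frame = base frame: x ahead of the robot, y to its left, z up, the work surface at z = 0. Lengths are in m, angles in rad, forces in N, time in s.
With the tool pointing down it reaches from about 0.425 to 0.95 m from the base axis. Payload 14.7 kg.
Tool frame: the origin (TCP) lies on the centre line of the jaws, within the pads' length; the fingertips stand 19 mm ahead of it and the grasp point (between the pads) is the TCP; z points along the fingers, y is the line along which they close (so a half turn about z gives the same grasp; the last joint's range is limited). The gripper opens to 85 mm and grips with 20 to 120 N. Pads are 22 mm wide; open, the fingers measure 114 mm over their backs; the gripper's body (76 mm by 85 mm) begins 54 mm behind the grasp point. The pads swing forward as they close: fully open they stand 13 mm farther back than shut.
Start: joints at [-1.244, 0.48, 1.596, -0, 1.065, -0.047], TCP at [0.237, -0.605, 0.227] pointing down, gripper open.
Joint ranges: [-2.75, 2.75], [-0.82, 2.05], [0.23, 2.67], [-1.56, 4.7], [0.09, 2.69], [-2.92, 2.92]. Speed limits (rad/s): [1.89, 1.89, 2.39, 3.01, 3.01, 3.01].

INTERFACE

Orientations are given as a unit quaternion [w, x, y, z].
In Python, from rig import sensors, snapshot, workorder gives the robot as it stands.
- The arm moves only by the tool apply_moves, never from a script. Its argument "plan" is a list of rows, each an object of numbers: "dx", "dy", "dz": the shift along the world's x, y, z in units of 50 mm (1.0 is 50 mm); "rx", "ry", "rz": the turn, a rotation vector about the world's x, y, z in degrees. In form: [{"dx": .., "dy": .., "dz": .., "rx": .., "ry": .., "rz": ..}, ...]. A call has 1 to 10 rows; each row shifts and turns the commanded pose from where the row before left it; what a row does not reach is not made up. A row lasts 1/10 s, in which the tool goes at most 50 mm and 8.59 degrees, less where a joint would pass 70% of its speed; a pose out of reach is approached as far as the arm can. A call is refused whole if a number of a shift passes 1 or a number of a turn 8.59, either way. A call with a gripper value outside its range is refused whole. "jaw" is the opening, from -1 (shut) to 1 (fully open), so that 0 is half open, set as the call begins (left out, the last holds). The fingers move at their own pace and stop on an object; "force" is the grip in N (left out, the last holds). Time passes only in rows, so rows that do not move let the fingers close. It gives the time, the measured TCP pose, the force, the opening and the grip force at its end, in the units of the state.
- sensors.get_obs(): the state, without advancing time (a new reading comes with each control period).
- snapshot(name): name is "side" or "top" or "wrist"; returns a dict with "frame" (400x640x3 uint8, red, green, blue), "z_map" (400x640 float32, m along the optical axis (not along the pixel's ray), 0 where there is no reading), "K" (3x3 intrinsics, pixels), "R" (3x3) and "t" (3): a world point X has camera coordinates R X + t. Camera axes: x right, y down, z forward; pixel columns grow to the right and rows downward; lengths in m; the calibration is good to about 2 mm. The wrist camera is an equidistant fisheye: a pixel r from the principal point sees the ray r / f radians off the axis. A picture is of the moment at which its call begins.
- workorder.job_done(): hands the job in; it is judged then, once.
The state is a dict: "time_s": time; "joint_pos": joint angles; "qd": joint speeds; "joint_efforts": joint torques, N m; "position": TCP position; "orientation": TCP orientation; "force": force on the tool from outside, world axes, zero at the start; "moment": the same for the moment, N m; "grip_width": opening from 0.0 (shut) to 1.0 (fully open); "grasp_force": force on a finger pad.
Only numpy, scipy, OpenCV 4.12 (cv2) and the standard library are available. Lean on these libraries where they do the work, as an engineer would, in place of code of your own. Each camera call takes 0.05 s, during which the arm holds its last target. There are 200 camera calls.

TASK

Before the drain cleaner is opened, start the kitchen extractor: press the green button on the white switch block fully down and let it come back up. Then open the drain-cleaner jug: push its orange safety cap down against its spring, twist it anticlockwise (seen from above) while it is down until it comes free, and lift it off straight up. Finish while still holding the cap still and level in the gripper, straight above the jug with about 8 cm of air between the jug's mouth and the cap's lower edge, and leave all the other things on the table where they stand.

Things in the scene. Friction and masses are not known exactly. Their poses are not given: they have to be found in the camera images.
- jug: white drain-cleaner jug, blue label, body 70 (x) x 94 (y) mm, in a grey holder 94 x 120 mm screwed to the table: it cannot shift or turn. It stands left or right of the robot's centre line, the switch block on the other side. Origin: centre of the holder's underside, on the table; z up along the neck. Square body up to 112 mm, sloping shoulder (34 mm radius) to 128 mm, neck of 28 mm diameter to the mouth at 168 mm
- jug_mouth (a point): centre of the jug's mouth (rim of the neck), 168 mm above the table, inside the cap until that is lifted. A hidden bayonet locks the cap: press down 4.5 mm or more (it bottoms at 7), keep it down and turn anticlockwise by 67 degrees (55 to 80 will do; a stop comes at 82), then lift straight up; it is clear of the neck after 15 mm of lift. Turned less, it stays caught
- cap_center (a point): centre, half-way up, of the round ribbed orange safety cap on the jug: 50 mm diameter, 30 mm high, 25 to 53 g, z axis up along its axis. Locked, this point is 169.5 mm above the table, the top at 184.5, the lower edge at 154.5, with 26 mm of bare neck below. It can be gripped around its side at any yaw. Pressing it down takes about 12 N at the bottom; once free it rises 3 mm
- stopper (a joint): how far the grey sprung stopper in the jug's mouth is pushed down (m): 0 with the cap locked, up to 0.007 with the cap pressed right down, -0.003 with the cap off
- switch_box: white extractor switch block 85 x 85 x 44 mm with a grey metal plate on top, screwed to the table; origin at the centre of its underside, z up
- fan_button_top (a point): centre of the top face of the green push button (32 mm diameter, in a black collar of 48 mm diameter and 12 mm height) on top of the switch block, 66 mm above the table at rest; the collar's rim is 10 mm lower. It moves 6 mm down on a spring and takes 5 N to bottom
- fan_button (a joint): how far the green button is pressed (m): 0 released, 0.006 fully down
- mug: blue mug, 76 mm diameter, 90 mm high, with a handle; origin at the centre of its underside; leave alone
- spice_jar: small jar with a black cap, 48 mm diameter, 85 mm high; origin at its underside; leave alone
- soap_bottle: green washing-up bottle with a red cap, 60 mm diameter, 150 mm high; origin at its underside; leave alone
- tin: food tin with a paper label, 74 mm diameter, 105 mm high; origin at its underside; leave alone
- bowl: white bowl, 140 mm diameter, 55 mm high; origin at its underside; leave alone
- dish_brush: blue dish brush 200 mm long lying on the table near the robot, origin half-way along it; leave alone
- tumbler: yellow tumbler, 68 mm diameter, 100 mm high; origin at its underside; leave alone
Not all that is in view belongs to the job. Of the things that look like the part that bears cap_center, the largest one is meant.

How it is judged:
By the outcome, as a careful person would: the job done as asked, in the order asked, and still so for the second after the job is handed in, while the arm keeps its last pose, push and grip.
It also fails if it takes over 51 s, if anything falls off the work surface, if the arm or the gripper's body presses on something with over 40 N, if the wrist force passes 120 N, or if a joint passes its speed limit or range.

## Working session

There is one attempt and no reset: what is moved stays moved. The work goes in short steps, Python scripts to look and compute and a tool call to move; the robot and the scene stay as the last step left them, time stands still between calls to the robot, and variables do not carry over. Pictures are saved under pics/ and viewed, at most 10 in all, crops included, and the job is handed in when it is done.

Besides the shell and the picture viewer there is one more tool, called after "Call:" as name(argument=value, ...), one argument or row to a line, values as JSON. apply_moves: Moves the arm, as the interface text tells. Its arguments: {"type":"object","properties":{"plan":{"type":"array","items":{"type":"object","properties":{"dx":{"type":"number"},"dy":{"type":"number"},"dz":{"type":"number"},"rx":{"type":"number"},"ry":{"type":"number"},"rz":{"type":"number"}}}},"jaw":{"type":"number"},"force":{"type":"number"}},"required":["plan"]}

```bash
mkdir -p pics; cat > h.py <<'E'
import numpy as np, cv2
from rig import sensors, snapshot, workorder
def save(s,name,crop=None,scale=1):
    im=s["frame"][:,:,::-1]
    if crop: a,b,c,d=crop; im=im[b:d,a:c]
    cv2.imwrite("pics/"+name,cv2.resize(im,None,fx=scale,fy=scale,interpolation=cv2.INTER_CUBIC))
def world(s,u,v,z=None):
    K,R,t=s["K"],s["R"],s["t"]
    ray=np.linalg.inv(K)@np.array([u,v,1.]); 
    d=R.T@ray; o=-R.T@t
    if z is None: return o+d*s["z_map"][int(v),int(u)]
    return o+d*(z-o[2])/d[2]
E
python3 - <<'E'
from h import *
import pickle
for n in("top","side"):
    s=snapshot(n); save(s,n+"0.png"); pickle.dump(s,open(n+".pkl","wb"))
o=sensors.get_obs(); print(o)
E
```

```text
{'time_s': 0.1, 'joint_pos': array([-1.24355463e+00,  4.80783212e-01,  1.59684715e+00,  2.71865338e-05,
        1.06511554e+00, -4.66286349e-02]), 'qd': array([-0.00154468, -0.00074088, -0.00330963,  0.00073108, -0.00028948,
        0.00015689]), 'joint_efforts': array([ 1.15338218e-03, -9.52257442e+01, -4.31039679e+01, -9.01500903e-05,
        5.31308760e-03,  5.19933451e-05]), 'position': array([ 0.2372743 , -0.60471143,  0.22601391]), 'orientation': array([-5.72616146e-04,  9.82579505e-01,  1.85841825e-01, -6.88669865e-05]), 'force': array([-0.8265604 ,  0.10801457, -0.48763403]), 'moment': array([-0.05243202, -0.02477284,  0.01079961]), 'grasp_force': 0.0, 'grip_width': 1.0065929287953053}
```

View pics/top0.png

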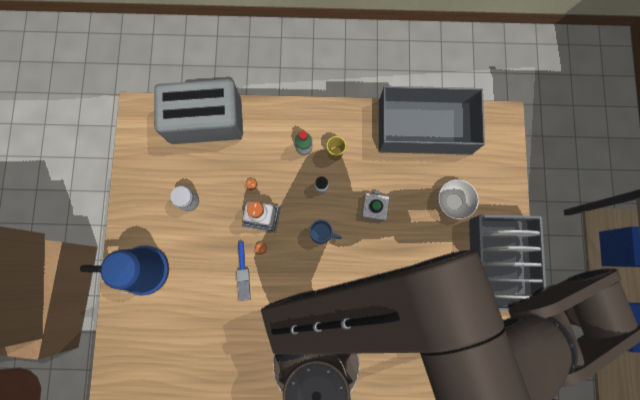

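View pics/side0.png

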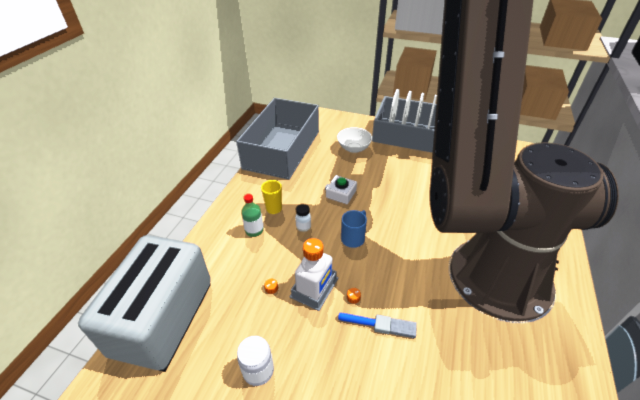

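The top view has three orange caps: (255,210) on the white jug, and loose ones at (251,184) and (261,248). The one on the jug fits: it is the largest and sits on the neck. The green button is at (376,206). I'll confirm in an enlarged crop and measure.

```bash
python3 - <<'E'
from h import *
import pickle
s=pickle.load(open("top.pkl","rb")); save(s,"crop0.png",(230,170,400,260),4.5)
hsv=cv2.cvtColor(s["frame"],cv2.COLOR_RGB2HSV)
def cen(m,x0,y0,x1,y1):
    mm=np.zeros_like(m);mm[y0:y1,x0:x1]=m[y0:y1,x0:x1]
    n,l,st,c=cv2.connectedComponentsWithStats(mm);i=1+st[1:,4].argmax();return c[i],st[i]
o=cv2.inRange(hsv,(3,150,100),(18,255,255)); g=cv2.inRange(hsv,(45,90,30),(90,255,255))
for nm,m,b,z in(("cap",o,(240,195,275,225),.175),("btn",g,(360,190,395,222),.066)):
    c,st=cen(m,*b);print(nm,c,st,world(s,*c,z),world(s,*c))
K=s["K"];print(K[0],-s["R"].T@s["t"])
for n,u,v,z in(("mug",320,232,.09),("jar",321,184,.085),("soap",303,135,.15),("tumb",336,146,.1)):print(n,world(s,u,v,z))
E
```

```text
cap [255.         209.06832298] [248 202  15  15 161] [0.49379215 0.20427455 0.175     ] [0.49237529 0.20291255 0.18485584]
btn [376.05882353 205.02941176] [372 201   9   9  68] [ 0.53277327 -0.19236678  0.066     ] [ 0.53326985 -0.19277793  0.0628776 ]
[453.14704402   0.         319.46904032] [0.29014987 0.00851757 1.59155476]
mug [ 0.43402362 -0.0029761   0.09      ]
jar [ 0.59766288 -0.00292267  0.085     ]
soap [0.74803964 0.06047708 0.15      ]
tumb [ 0.72775251 -0.05111486  0.1       ]
```

View pics/crop0.png

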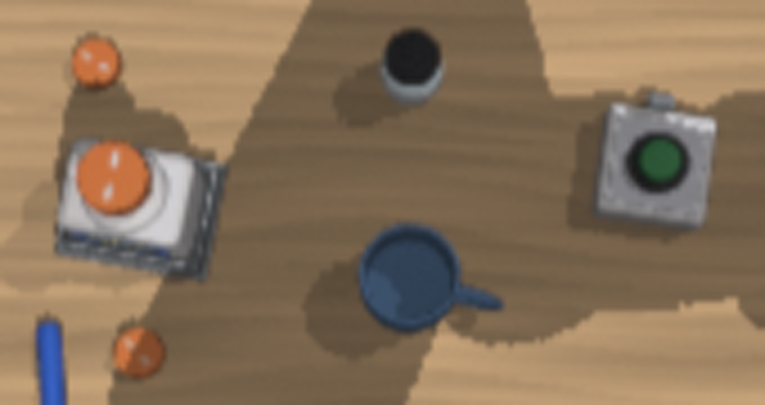

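The crop confirms that the cap on the jug (crop 113,177) is clearly larger than the two loose ones at (95,62) and (138,352). The button is at crop (658,160). I'll close the jaws and go to the button.

Call:
apply_moves(
  plan=[
    {"dx": 0.4, "dy": 0.56},
    {"dx": 0.4, "dy": 0.56},
    {"dx": 0.4, "dy": 0.56},
    {"dx": 0.4, "dy": 0.56},
    {"dx": 0.4, "dy": 0.56},
    {"dx": 0.4, "dy": 0.56},
    {"dx": 0.4, "dy": 0.56},
    {"dx": 0.4, "dy": 0.56},
    {"dx": 0.4, "dy": 0.56},
    {"dx": 0.4, "dy": 0.56},
  ],
  jaw=-1,
  force=30,
)

```text
schema error: expected keys dx, dy, dz, rx, ry, rz
```

Call:
apply_moves(
  plan=[
    {"dx": 0.4, "dy": 0.55},
    {"dx": 0.4, "dy": 0.55},
    {"dx": 0.4, "dy": 0.55},
    {"dx": 0.4, "dy": 0.55},
    {"dx": 0.3, "dy": 0.46, "dz": -0.4},
    {"dz": -0.6},
    {"dz": -0.6},
    {},
    {},
  ],
)

```text
schema error: expected keys dx, dy, dz, rx, ry, rz
```

Call:
apply_moves(
  plan=[
    {"dx": 0.4, "dy": 0.56, "dz": 0, "rx": 0, "ry": 0, "rz": 0},
    {"dx": 0.4, "dy": 0.56, "dz": 0, "rx": 0, "ry": 0, "rz": 0},
    {"dx": 0.4, "dy": 0.56, "dz": 0, "rx": 0, "ry": 0, "rz": 0},
    {"dx": 0.4, "dy": 0.56, "dz": 0, "rx": 0, "ry": 0, "rz": 0},
    {"dx": 0.4, "dy": 0.56, "dz": 0, "rx": 0, "ry": 0, "rz": 0},
    {"dx": 0.4, "dy": 0.56, "dz": 0, "rx": 0, "ry": 0, "rz": 0},
    {"dx": 0.4, "dy": 0.56, "dz": 0, "rx": 0, "ry": 0, "rz": 0},
    {"dx": 0.4, "dy": 0.56, "dz": 0, "rx": 0, "ry": 0, "rz": 0},
    {"dx": 0.4, "dy": 0.56, "dz": 0, "rx": 0, "ry": 0, "rz": 0},
    {"dx": 0.4, "dy": 0.56, "dz": 0, "rx": 0, "ry": 0, "rz": 0},
  ],
  jaw=-1,
  force=30,
)

```text
time_s: 1.1
position: [0.4378, -0.3238, 0.2264]
orientation: [-0.0, 0.983, 0.186, -0.0]
force: [0.6, 0.6, -0.1]
grip_width: -0.002
grasp_force: 0.0
```

Call:
apply_moves(
  plan=[
    {"dx": 0.4, "dy": 0.54, "dz": 0, "rx": 0, "ry": 0, "rz": 0},
    {"dx": 0.4, "dy": 0.54, "dz": 0, "rx": 0, "ry": 0, "rz": 0},
    {"dx": 0.4, "dy": 0.54, "dz": 0, "rx": 0, "ry": 0, "rz": 0},
    {"dx": 0.4, "dy": 0.54, "dz": -0.2, "rx": 0, "ry": 0, "rz": 0},
    {"dx": 0.3, "dy": 0.46, "dz": -0.5, "rx": 0, "ry": 0, "rz": 0},
    {"dx": 0, "dy": 0, "dz": -0.6, "rx": 0, "ry": 0, "rz": 0},
    {"dx": 0, "dy": 0, "dz": -0.6, "rx": 0, "ry": 0, "rz": 0},
    {"dx": 0, "dy": 0, "dz": -0.4, "rx": 0, "ry": 0, "rz": 0},
    {"dx": 0, "dy": 0, "dz": 0, "rx": 0, "ry": 0, "rz": 0},
    {"dx": 0, "dy": 0, "dz": 0, "rx": 0, "ry": 0, "rz": 0},
  ],
)

```text
time_s: 2.1
position: [0.5323, -0.1941, 0.1118]
orientation: [-0.0, 0.983, 0.186, -0.0]
force: [1.0, -0.3, -0.3]
grip_width: 0.002
grasp_force: 0.0
```

```bash
python3 - <<'E'
from h import *
print(sensors.get_obs()["position"],sensors.get_obs()["force"])
save(snapshot("wrist"),"w1.png")
E
```

```text
[ 0.53229423 -0.19411134  0.11176977] [ 1.03329043 -0.2985447  -0.32780901]
```

View pics/w1.png

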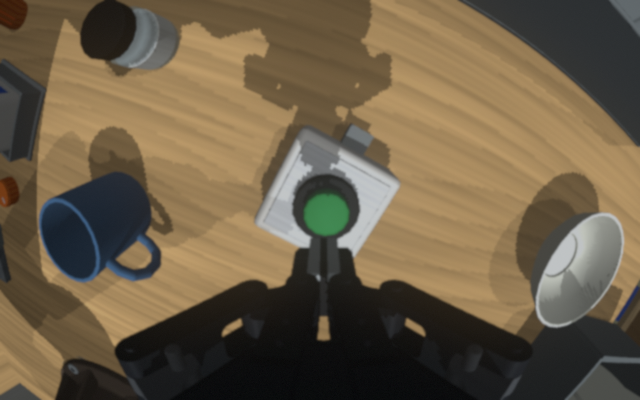

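The wrist view shows the button at (326,213), in line with the closed fingertips at (325,240). I'll press it.

Call:
apply_moves(
  plan=[
    {"dx": 0, "dy": 0, "dz": -0.2, "rx": 0, "ry": 0, "rz": 0},
    {"dx": 0, "dy": 0, "dz": -0.2, "rx": 0, "ry": 0, "rz": 0},
    {"dx": 0, "dy": 0, "dz": -0.12, "rx": 0, "ry": 0, "rz": 0},
    {"dx": 0, "dy": 0, "dz": -0.05, "rx": 0, "ry": 0, "rz": 0},
    {"dx": 0, "dy": 0, "dz": -0.05, "rx": 0, "ry": 0, "rz": 0},
    {"dx": 0, "dy": 0, "dz": 0, "rx": 0, "ry": 0, "rz": 0},
    {"dx": 0, "dy": 0, "dz": 0, "rx": 0, "ry": 0, "rz": 0},
  ],
)

```text
time_s: 2.85
position: [0.5325, -0.1941, 0.0807]
orientation: [0.0, 0.983, 0.186, 0.0]
force: [0.8, 0.0, -0.8]
grip_width: -0.002
grasp_force: 0.0
```

Call:
apply_moves(
  plan=[
    {"dx": 0, "dy": 0, "dz": -0.04, "rx": 0, "ry": 0, "rz": 0},
    {"dx": 0, "dy": 0, "dz": -0.04, "rx": 0, "ry": 0, "rz": 0},
    {"dx": 0, "dy": 0, "dz": 0, "rx": 0, "ry": 0, "rz": 0},
    {"dx": 0, "dy": 0, "dz": 0, "rx": 0, "ry": 0, "rz": 0},
  ],
)

```text
time_s: 3.25
position: [0.5323, -0.1941, 0.0766]
orientation: [-0.0, 0.983, 0.186, -0.0]
force: [0.6, 0.1, -0.3]
grip_width: -0.002
grasp_force: 0.0
```

```bash
python3 - <<'E'
from h import *
o=sensors.get_obs();print(o["position"],o["force"],o["moment"])
save(snapshot("wrist"),"w2.png",(240,120,420,300),3)
E
```

```text
[ 0.53232046 -0.19408892  0.07655407] [ 0.58705307  0.11063997 -0.29249732] [ 0.00740889 -0.01072767  0.05081207]
```

View pics/w2.png

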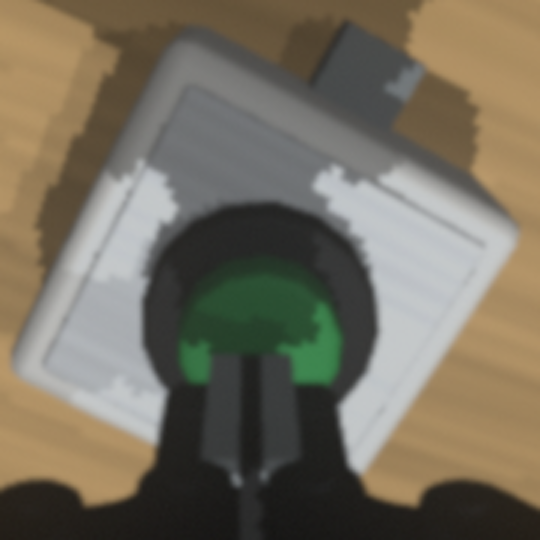

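No contact force yet; the fingertips at crop (250,355) hang over the button without pressing. I'll go down further in small steps.

Call:
apply_moves(
  plan=[
    {"dx": 0, "dy": 0, "dz": -0.04, "rx": 0, "ry": 0, "rz": 0},
    {"dx": 0, "dy": 0, "dz": -0.04, "rx": 0, "ry": 0, "rz": 0},
    {"dx": 0, "dy": 0, "dz": 0, "rx": 0, "ry": 0, "rz": 0},
  ],
)

```text
time_s: 3.6
position: [0.5322, -0.194, 0.0723]
orientation: [-0.0, 0.983, 0.186, -0.0]
force: [-1.1, 0.3, 1.2]
grip_width: -0.0
grasp_force: 0.0
```

Call:
apply_moves(
  plan=[
    {"dx": 0, "dy": 0, "dz": -0.04, "rx": 0, "ry": 0, "rz": 0},
    {"dx": 0, "dy": 0, "dz": -0.04, "rx": 0, "ry": 0, "rz": 0},
    {"dx": 0, "dy": 0, "dz": 0, "rx": 0, "ry": 0, "rz": 0},
  ],
)

```text
time_s: 3.9
position: [0.5322, -0.194, 0.0683]
orientation: [-0.0, 0.983, 0.186, -0.0]
force: [-0.0, 1.0, -0.5]
grip_width: 0.005
grasp_force: 0.0
```

```bash
python3 - <<'E'
from h import *
s=snapshot("side");X=np.array([.532,-.194,.066]);p=s["K"]@(s["R"]@X+s["t"]);p/=p[2];print(p, world(s,p[0],p[1]))
a=s["frame"][:,:,::-1][140:215,300:390]; w=snapshot("wrist"); b=w["frame"][:,:,::-1][150:300,240:420]
a=cv2.resize(a,(400,333),interpolation=2);b=cv2.resize(b,(400,333),interpolation=2)
cv2.imwrite("pics/s3.png",np.hstack([a,b]))
E
```

```text
[342.45358179 180.4454256    1.        ] [ 0.53273903 -0.19680678  0.06354189]
```

View pics/s3.png

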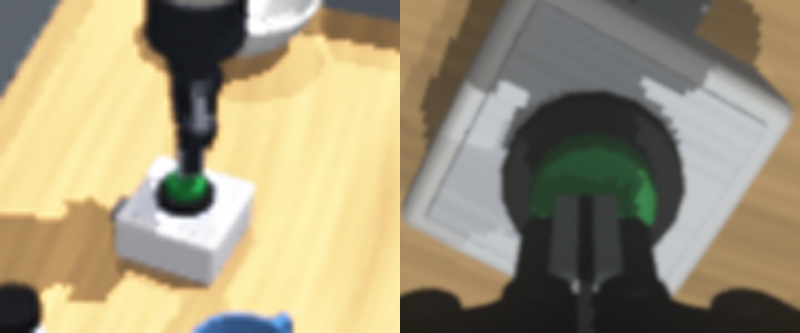

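The fingertips are just about at the button's top in the side view, so the real tip reach is shorter than stated. I'll keep going down while watching the force.

Call:
apply_moves(
  plan=[
    {"dx": 0, "dy": 0, "dz": -0.04, "rx": 0, "ry": 0, "rz": 0},
    {"dx": 0, "dy": 0, "dz": -0.02, "rx": 0, "ry": 0, "rz": 0},
    {"dx": 0, "dy": 0, "dz": 0, "rx": 0, "ry": 0, "rz": 0},
  ],
)

```text
time_s: 4.3
position: [0.5323, -0.194, 0.0654]
orientation: [-0.0, 0.983, 0.186, -0.0]
force: [-0.5, 0.6, 0.4]
grip_width: 0.002
grasp_force: 0.0
```

Call:
apply_moves(
  plan=[
    {"dx": 0, "dy": 0, "dz": -0.04, "rx": 0, "ry": 0, "rz": 0},
    {"dx": 0, "dy": 0, "dz": 0, "rx": 0, "ry": 0, "rz": 0},
  ],
)

```text
time_s: 4.5
position: [0.5323, -0.194, 0.0634]
orientation: [-0.0, 0.983, 0.186, -0.0]
force: [-0.1, 0.1, -0.0]
grip_width: 0.0
grasp_force: 0.0
```

```bash
python3 - <<'E'
from h import *
s=snapshot("wrist"); K=s["K"]; print(K[0],K[1])
# depth of finger tips / button / collar / plate around centre, to world heights (equidistant)
R,t=s["R"],s["t"];o=-R.T@t
def W(u,v):
    x,y=(u-K[0,2])/K[0,0],(v-K[1,2])/K[1,1];r=np.hypot(x,y);z=s["z_map"][v,u]
    d=np.array([x/r*np.tan(r),y/r*np.tan(r),1]);return o+R.T@(d*z)
for u,v in((326,212),(326,218),(315,220),(316,225),(316,232),(316,238),(316,244),(316,252),(332,244),(326,192),(280,230),(370,200)):print(u,v,W(u,v).round(4))
print(sensors.get_obs()["position"])
E
```

```text
[309.70691629   0.         323.19328833] [  0.         309.70691629 196.23720543]
326 212 [ 0.5497 -0.1893  0.0555]
326 218 [ 0.5485 -0.1897  0.0612]
315 220 [ 0.5463 -0.1845  0.0635]
316 225 [ 0.5444 -0.1858  0.0647]
316 232 [ 0.5411 -0.1871  0.0653]
316 238 [ 0.5408 -0.1874  0.0719]
316 244 [ 0.5412 -0.1874  0.0794]
316 252 [ 0.5403 -0.1879  0.0856]
332 244 [ 0.5434 -0.1946  0.0781]
326 192 [ 0.5568 -0.1866  0.0436]
280 230 [ 0.5255 -0.17    0.0439]
370 200 [ 0.5615 -0.2116  0.0433]
[ 0.53228306 -0.19404017  0.06344442]
```

Call:
apply_moves(
  plan=[
    {"dx": 0, "dy": 0, "dz": -0.04, "rx": 0, "ry": 0, "rz": 0},
    {"dx": 0, "dy": 0, "dz": 0, "rx": 0, "ry": 0, "rz": 0},
  ],
)

```text
time_s: 4.75
position: [0.5324, -0.1941, 0.0614]
orientation: [0.0, 0.983, 0.186, 0.0]
force: [0.1, -0.1, -0.6]
grip_width: -0.003
grasp_force: 0.0
```

Call:
apply_moves(
  plan=[
    {"dx": 0, "dy": 0, "dz": -0.04, "rx": 0, "ry": 0, "rz": 0},
    {"dx": 0, "dy": 0, "dz": 0, "rx": 0, "ry": 0, "rz": 0},
  ],
)

```text
time_s: 4.95
position: [0.5324, -0.1941, 0.0595]
orientation: [0.0, 0.983, 0.186, 0.0]
force: [0.5, 0.4, 2.7]
grip_width: -0.001
grasp_force: 1.2
```

Contact at last: 2.7 N. I'll continue to the bottom.

Call:
apply_moves(
  plan=[
    {"dx": 0, "dy": 0, "dz": -0.04, "rx": 0, "ry": 0, "rz": 0},
    {"dx": 0, "dy": 0, "dz": 0, "rx": 0, "ry": 0, "rz": 0},
  ],
)

```text
time_s: 5.15
position: [0.5325, -0.1941, 0.0575]
orientation: [0.0, 0.983, 0.186, 0.0]
force: [0.4, -0.4, 4.0]
grip_width: -0.0
grasp_force: 1.8
```

Call:
apply_moves(
  plan=[
    {"dx": 0, "dy": 0, "dz": -0.04, "rx": 0, "ry": 0, "rz": 0},
    {"dx": 0, "dy": 0, "dz": 0, "rx": 0, "ry": 0, "rz": 0},
  ],
)

```text
time_s: 5.35
position: [0.5324, -0.1941, 0.0555]
orientation: [0.0, 0.983, 0.186, 0.0]
force: [-0.1, -0.7, 4.6]
grip_width: -0.002
grasp_force: 2.3
```

Call:
apply_moves(
  plan=[
    {"dx": 0, "dy": 0, "dz": -0.02, "rx": 0, "ry": 0, "rz": 0},
    {"dx": 0, "dy": 0, "dz": 0, "rx": 0, "ry": 0, "rz": 0},
  ],
)

```text
time_s: 5.55
position: [0.5325, -0.1941, 0.0552]
orientation: [0.0, 0.983, 0.186, 0.0]
force: [-3.1, 0.6, 15.2]
grip_width: 0.001
grasp_force: 7.5
```

Bottomed out at 15 N, with the button fully down. The shut tips turn out to sit about 5 mm above the reported TCP, not 19 mm ahead of it. I'll release and head for the cap with the jaws open.

Call:
apply_moves(
  plan=[
    {"dx": 0, "dy": 0, "dz": 0.2, "rx": 0, "ry": 0, "rz": 0},
    {"dx": 0, "dy": 0, "dz": 0.5, "rx": 0, "ry": 0, "rz": 0},
    {"dx": 0, "dy": 0, "dz": 0.6, "rx": 0, "ry": 0, "rz": 0},
    {"dx": 0, "dy": 0, "dz": 0.6, "rx": 0, "ry": 0, "rz": 0},
    {"dx": 0, "dy": 0.1, "dz": 0.6, "rx": 0, "ry": 0, "rz": 0},
    {"dx": 0, "dy": 0.3, "dz": 0.6, "rx": 0, "ry": 0, "rz": 0},
    {"dx": 0, "dy": 0.6, "dz": 0.5, "rx": 0, "ry": 0, "rz": 0},
    {"dx": 0, "dy": 0.6, "dz": 0.2, "rx": 0, "ry": 0, "rz": 0},
    {"dx": 0, "dy": 0.6, "dz": 0, "rx": 0, "ry": 0, "rz": 0},
    {"dx": 0, "dy": 0.6, "dz": 0, "rx": 0, "ry": 0, "rz": 0},
  ],
)

```text
time_s: 6.55
position: [0.5323, -0.053, 0.2452]
orientation: [0.0, 0.983, 0.186, 0.0]
force: [0.6, 0.6, -0.1]
grip_width: 0.004
grasp_force: 0.0
```

Call:
apply_moves(
  plan=[
    {"dx": -0.1, "dy": 0.7, "dz": 0, "rx": 0, "ry": 0, "rz": 0},
    {"dx": -0.1, "dy": 0.7, "dz": 0, "rx": 0, "ry": 0, "rz": 0},
    {"dx": -0.1, "dy": 0.7, "dz": 0, "rx": 0, "ry": 0, "rz": 0},
    {"dx": -0.1, "dy": 0.7, "dz": 0, "rx": 0, "ry": 0, "rz": 0},
    {"dx": -0.1, "dy": 0.7, "dz": 0, "rx": 0, "ry": 0, "rz": 0},
    {"dx": -0.1, "dy": 0.7, "dz": 0, "rx": 0, "ry": 0, "rz": 0},
    {"dx": -0.1, "dy": 0.7, "dz": 0, "rx": 0, "ry": 0, "rz": 0},
    {"dx": -0.08, "dy": 0.3, "dz": 0, "rx": 0, "ry": 0, "rz": 0},
    {"dx": 0, "dy": 0, "dz": 0, "rx": 0, "ry": 0, "rz": 0},
    {"dx": 0, "dy": 0, "dz": 0, "rx": 0, "ry": 0, "rz": 0},
  ],
  jaw=1,
)

```text
time_s: 7.55
position: [0.4932, 0.2054, 0.2445]
orientation: [0.0, 0.983, 0.186, -0.0]
force: [0.7, -0.5, 0.3]
grip_width: 0.998
grasp_force: 0.0
```

```bash
cat >> h.py <<'E'
def W(s,u,v):
    K,R,t=s["K"],s["R"],s["t"]
    x,y=(u-K[0,2])/K[0,0],(v-K[1,2])/K[1,1];r=np.hypot(x,y)+1e-9;z=s["z_map"][int(v),int(u)]
    return -R.T@t+R.T@(np.array([x/r*np.tan(r),y/r*np.tan(r),1])*z)
E
python3 - <<'E'
from h import *
import pickle
s=snapshot("wrist");save(s,"w4.png");pickle.dump(s,open("w4.pkl","wb"))
hsv=cv2.cvtColor(s["frame"],cv2.COLOR_RGB2HSV);m=cv2.inRange(hsv,(3,150,80),(18,255,255))
n,l,st,c=cv2.connectedComponentsWithStats(m);i=1+st[1:,4].argmax();print(st[i],c[i])
v,u=np.nonzero(l==i);P=np.array([W(s,a,b) for a,b in zip(u,v)])
zt=np.percentile(P[:,2],90);T=P[P[:,2]>zt-.004].astype(np.float32)
print("top z",zt,len(T),cv2.minEnclosingCircle(T[:,:2]*1000),T.mean(0))
print(sensors.get_obs()["position"],sensors.get_obs()["time_s"])
E
```

```text
[ 283  168   77   88 4010] [321.68279302 208.71820449]
top z 0.18382797998514602 3150 ((517.610595703125, 213.90066528320312), 48.110652923583984) [0.49731007 0.20448835 0.18405259]
[0.49337272 0.20497496 0.24454542] 7.6
```

View pics/w4.png

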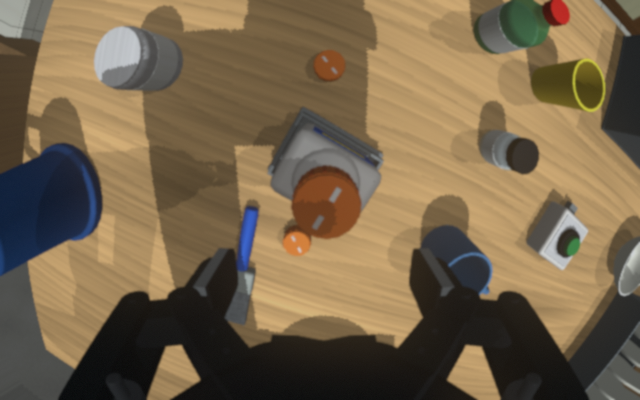

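The cap is at (326,203) with the fingers open on both sides, tips at (232,255) and (418,255). The button has come back up. Next I'll refine the cap centre and the open fingertip height.

```bash
python3 - <<'E'
from h import *
import pickle
s=pickle.load(open("w4.pkl","rb"))
P=np.array([W(s,u,v) for v in range(160,245) for u in range(283,366) if s["z_map"][v,u]>0])
T=P[(abs(P[:,2]-.184)<.003)];c=np.median(T,0)[:2];T=T[np.hypot(*(T[:,:2]-c).T)<.032].astype(np.float32)
print(cv2.minEnclosingCircle(T[:,:2]*1000),T.mean(0),len(T))
for u in (215,222,228,232,420,425,435): print(u,[ (v,W(s,u,v).round(3).tolist()) for v in (252,258,266,276)])
E
```

```text
((495.7832946777344, 203.52525329589844), 24.617353439331055) [0.49657622 0.20411657 0.1831319 ] 3380
215 [(252, [0.311, 0.306, -0.002]), (258, [0.486, 0.253, 0.276]), (266, [0.486, 0.251, 0.283]), (276, [0.487, 0.249, 0.29])]
222 [(252, [0.487, 0.252, 0.271]), (258, [0.487, 0.25, 0.275]), (266, [0.487, 0.248, 0.281]), (276, [0.483, 0.247, 0.284])]
228 [(252, [0.487, 0.249, 0.27]), (258, [0.486, 0.248, 0.273]), (266, [0.483, 0.247, 0.274]), (276, [0.478, 0.245, 0.275])]
232 [(252, [0.486, 0.248, 0.266]), (258, [0.483, 0.247, 0.267]), (266, [0.479, 0.246, 0.267]), (276, [0.476, 0.244, 0.271])]
420 [(252, [0.519, 0.168, 0.269]), (258, [0.518, 0.169, 0.275]), (266, [0.515, 0.168, 0.276]), (276, [0.512, 0.167, 0.279])]
425 [(252, [0.52, 0.165, 0.269]), (258, [0.519, 0.167, 0.275]), (266, [0.518, 0.169, 0.282]), (276, [0.515, 0.167, 0.283])]
435 [(252, [0.447, 0.031, 0.049]), (258, [0.521, 0.163, 0.276]), (266, [0.52, 0.165, 0.283]), (276, [0.519, 0.168, 0.291])]
```

Call:
apply_moves(
  plan=[
    {"dx": 0.06, "dy": -0.03, "dz": 0, "rx": 0, "ry": 0, "rz": 0},
    {"dx": 0, "dy": 0, "dz": -0.4, "rx": 0, "ry": 0, "rz": 0},
    {"dx": 0, "dy": 0, "dz": -0.4, "rx": 0, "ry": 0, "rz": 0},
    {"dx": 0, "dy": 0, "dz": -0.4, "rx": 0, "ry": 0, "rz": 0},
    {"dx": 0, "dy": 0, "dz": -0.4, "rx": 0, "ry": 0, "rz": 0},
    {"dx": 0, "dy": 0, "dz": -0.3, "rx": 0, "ry": 0, "rz": 0},
    {"dx": 0, "dy": 0, "dz": -0.2, "rx": 0, "ry": 0, "rz": 0},
    {"dx": 0, "dy": 0, "dz": 0, "rx": 0, "ry": 0, "rz": 0},
    {"dx": 0, "dy": 0, "dz": 0, "rx": 0, "ry": 0, "rz": 0},
  ],
)

```text
time_s: 8.5
position: [0.4968, 0.2041, 0.14]
orientation: [-0.0, 0.983, 0.186, 0.0]
force: [-0.2, 0.2, 0.5]
grip_width: 1.001
grasp_force: 0.0
```

Call:
apply_moves(
  plan=[
    {"dx": 0, "dy": 0, "dz": 0, "rx": 0, "ry": 0, "rz": 0},
    {"dx": 0, "dy": 0, "dz": 0, "rx": 0, "ry": 0, "rz": 0},
    {"dx": 0, "dy": 0, "dz": 0, "rx": 0, "ry": 0, "rz": 0},
    {"dx": 0, "dy": 0, "dz": 0, "rx": 0, "ry": 0, "rz": 0},
    {"dx": 0, "dy": 0, "dz": 0, "rx": 0, "ry": 0, "rz": 0},
    {"dx": 0, "dy": 0, "dz": 0, "rx": 0, "ry": 0, "rz": 0},
    {"dx": 0, "dy": 0, "dz": 0, "rx": 0, "ry": 0, "rz": 0},
    {"dx": 0, "dy": 0, "dz": 0, "rx": 0, "ry": 0, "rz": 0},
  ],
  jaw=-1,
  force=60,
)

```text
time_s: 9.3
position: [0.4967, 0.2045, 0.1397]
orientation: [-0.0, 0.983, 0.186, 0.0]
force: [1.2, -0.1, 4.4]
grip_width: 0.575
grasp_force: 61.0
```

```bash
python3 - <<'E'
from h import *
s=snapshot("side");w=snapshot("wrist")
a=s["frame"][:,:,::-1][200:310,265:365]; b=w["frame"][:,:,::-1][120:340,220:420]
a=cv2.resize(a,(400,440),interpolation=2);b=cv2.resize(b,(400,440),interpolation=2)
cv2.imwrite("pics/s5.png",np.hstack([a,b]));o=sensors.get_obs();print(o["position"],o["force"],o["moment"])
E
```

```text
[0.49667425 0.20452551 0.13970769] [1.29500988 0.7026018  6.77173473] [ 0.16661587 -0.20781076  0.00138847]
```

View pics/s5.png

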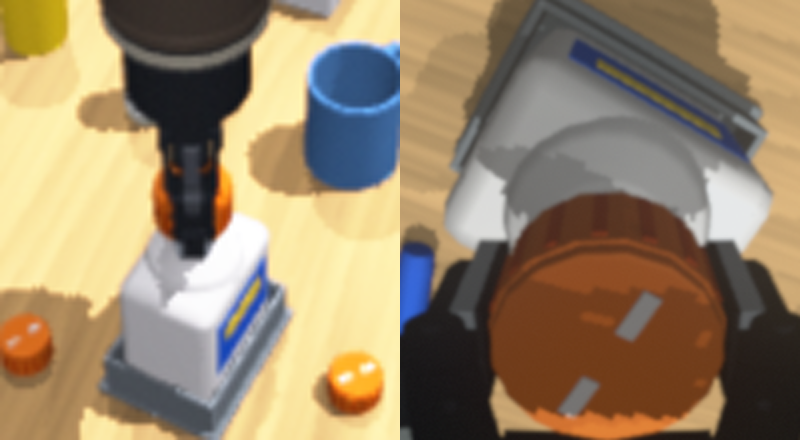

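The side view shows the cap gripped between the fingers, with the tips just below its edge. The wrist view shows the pads on both sides of the cap. Now I'll press down.

Call:
apply_moves(
  plan=[
    {"dx": 0, "dy": 0, "dz": -0.03, "rx": 0, "ry": 0, "rz": 0},
    {"dx": 0, "dy": 0, "dz": -0.03, "rx": 0, "ry": 0, "rz": 0},
    {"dx": 0, "dy": 0, "dz": -0.02, "rx": 0, "ry": 0, "rz": 0},
    {"dx": 0, "dy": 0, "dz": 0, "rx": 0, "ry": 0, "rz": 0},
  ],
  force=80,
)

```text
time_s: 9.8
position: [0.4967, 0.2045, 0.1357]
orientation: [-0.0, 0.983, 0.186, 0.0]
force: [-0.5, 0.5, 9.0]
grip_width: 0.567
grasp_force: 82.1
```

Call:
apply_moves(
  plan=[
    {"dx": 0, "dy": 0, "dz": -0.02, "rx": 0, "ry": 0, "rz": 0},
    {"dx": 0, "dy": 0, "dz": -0.02, "rx": 0, "ry": 0, "rz": 0},
    {"dx": 0, "dy": 0, "dz": 0, "rx": 0, "ry": 0, "rz": 0},
  ],
)

```text
time_s: 10.1
position: [0.4967, 0.2045, 0.1338]
orientation: [-0.0, 0.983, 0.186, 0.0]
force: [-0.0, 1.4, 10.2]
grip_width: 0.573
grasp_force: 82.3
```

Call:
apply_moves(
  plan=[
    {"dx": 0, "dy": 0, "dz": -0.02, "rx": 0, "ry": 0, "rz": 0},
    {"dx": 0, "dy": 0, "dz": 0, "rx": 0, "ry": 0, "rz": 0},
  ],
)

```text
time_s: 10.3
position: [0.4967, 0.2046, 0.1334]
orientation: [-0.0, 0.983, 0.186, 0.0]
force: [-2.2, -0.7, 19.7]
grip_width: 0.568
grasp_force: 83.7
```

It's bottomed at 20 N. Now I'll twist 67° anticlockwise.

Call:
apply_moves(
  plan=[
    {"dx": 0, "dy": 0, "dz": 0, "rx": 0, "ry": 0, "rz": 5.6},
    {"dx": 0, "dy": 0, "dz": 0, "rx": 0, "ry": 0, "rz": 5.6},
    {"dx": 0, "dy": 0, "dz": 0, "rx": 0, "ry": 0, "rz": 5.6},
    {"dx": 0, "dy": 0, "dz": 0, "rx": 0, "ry": 0, "rz": 5.6},
    {"dx": 0, "dy": 0, "dz": 0, "rx": 0, "ry": 0, "rz": 5.6},
    {"dx": 0, "dy": 0, "dz": 0, "rx": 0, "ry": 0, "rz": 5.6},
  ],
)

```text
time_s: 10.9
position: [0.4972, 0.2048, 0.1335]
orientation: [0.0, 0.886, 0.464, 0.001]
force: [0.1, 1.3, 18.1]
grip_width: 0.572
grasp_force: 83.2
```

Call:
apply_moves(
  plan=[
    {"dx": 0, "dy": 0, "dz": 0, "rx": 0, "ry": 0, "rz": 5.6},
    {"dx": 0, "dy": 0, "dz": 0, "rx": 0, "ry": 0, "rz": 5.6},
    {"dx": 0, "dy": 0, "dz": 0, "rx": 0, "ry": 0, "rz": 5.6},
    {"dx": 0, "dy": 0, "dz": 0, "rx": 0, "ry": 0, "rz": 5.6},
    {"dx": 0, "dy": 0, "dz": 0, "rx": 0, "ry": 0, "rz": 5.6},
    {"dx": 0, "dy": 0, "dz": 0, "rx": 0, "ry": 0, "rz": 5.6},
    {"dx": 0, "dy": 0, "dz": 0, "rx": 0, "ry": 0, "rz": 0},
    {"dx": 0, "dy": 0, "dz": 0, "rx": 0, "ry": 0, "rz": 0},
  ],
)

```text
time_s: 11.7
position: [0.4971, 0.2047, 0.1335]
orientation: [0.0, 0.715, 0.699, 0.001]
force: [-0.7, 0.1, 17.6]
grip_width: 0.572
grasp_force: 83.3
```

```bash
python3 - <<'E'
from h import *
w=snapshot("wrist");b=w["frame"][:,:,::-1][120:340,220:420]
cv2.imwrite("pics/w6.png",cv2.resize(b,(400,440),interpolation=2));o=sensors.get_obs();print(o["position"],o["force"],o["moment"],o["joint_pos"])
q=o["orientation"];print(np.degrees(2*np.arctan2(q[2],q[1]))-21.42)
E
```

```text
[0.49721184 0.20472612 0.13349668] [-1.06274446  0.22541254 18.05533532] [0.06268325 0.07989768 0.05337869] [3.34186221e-01 4.42974432e-01 1.94620695e+00 5.62001253e-05
 7.50444867e-01 3.58160501e-01]
67.20402200175899
```

View pics/w6.png

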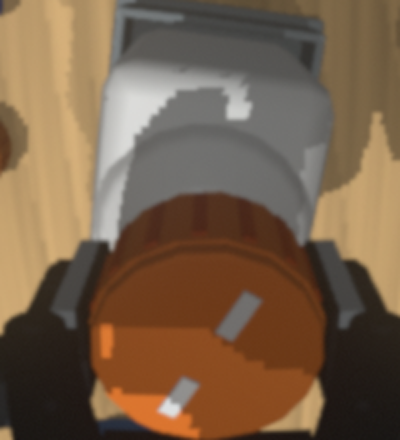

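The grey marks sit at the same place relative to the fingers as before, so the cap turned 67° without slipping. I'll lift straight up 100 mm.

Call:
apply_moves(
  plan=[
    {"dx": 0, "dy": 0, "dz": 0.08, "rx": 0, "ry": 0, "rz": 0},
    {"dx": 0, "dy": 0, "dz": 0.12, "rx": 0, "ry": 0, "rz": 0},
    {"dx": 0, "dy": 0, "dz": 0.15, "rx": 0, "ry": 0, "rz": 0},
    {"dx": 0, "dy": 0, "dz": 0.15, "rx": 0, "ry": 0, "rz": 0},
  ],
)

```text
time_s: 12.15
position: [0.4958, 0.2042, 0.1577]
orientation: [-0.0, 0.716, 0.699, -0.001]
force: [-0.4, -0.5, -0.1]
grip_width: 0.571
grasp_force: 82.4
```

Call:
apply_moves(
  plan=[
    {"dx": 0, "dy": 0, "dz": 0.2, "rx": 0, "ry": 0, "rz": 0},
    {"dx": 0, "dy": 0, "dz": 0.3, "rx": 0, "ry": 0, "rz": 0},
    {"dx": 0, "dy": 0, "dz": 0.3, "rx": 0, "ry": 0, "rz": 0},
    {"dx": 0, "dy": 0, "dz": 0.3, "rx": 0, "ry": 0, "rz": 0},
    {"dx": 0, "dy": 0, "dz": 0.25, "rx": 0, "ry": 0, "rz": 0},
    {"dx": 0, "dy": 0, "dz": 0.16, "rx": 0, "ry": 0, "rz": 0},
    {"dx": 0, "dy": 0, "dz": 0, "rx": 0, "ry": 0, "rz": 0},
    {"dx": 0, "dy": 0, "dz": 0, "rx": 0, "ry": 0, "rz": 0},
    {"dx": 0, "dy": 0, "dz": 0, "rx": 0, "ry": 0, "rz": 0},
  ],
)

```text
time_s: 13.05
position: [0.496, 0.2043, 0.2324]
orientation: [-0.0, 0.716, 0.699, -0.001]
force: [-0.5, 0.4, -0.5]
grip_width: 0.57
grasp_force: 82.4
```

```bash
python3 - <<'E'
from h import *
s=snapshot("side");save(s,"s7.png",(240,150,400,320),3.4)
hsv=cv2.cvtColor(s["frame"],cv2.COLOR_RGB2HSV);m=cv2.inRange(hsv,(3,150,80),(18,255,255));m[:,:290]=0;m[:,345:]=0;m[265:]=0
v,u=np.nonzero(m);P=np.array([world(s,a,b) for a,b in zip(u,v)]);print(len(P),np.percentile(P,[3,50,97],axis=0).round(3))
print(sensors.get_obs()["position"])
E
```

```text
362 [[0.475 0.185 0.25 ]
 [0.496 0.218 0.276]
 [0.519 0.229 0.279]]
[0.49597051 0.20427587 0.23239637]
```

View pics/s7.png

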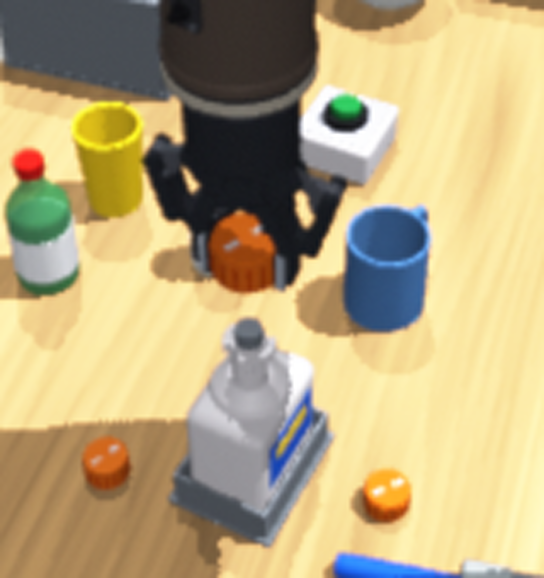

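The cap is off and level in the gripper at crop (243,250). The mouth with its grey stopper is bare at (248,335), and the lower edge sits about 7.9 cm above it. The other things are undisturbed.

```bash
python3 -c "
from rig import workorder
print(workorder.job_done())"
```

```text
the job is handed in; nothing more can be done
None
```

I pressed the extractor button fully down and it came back up; I then took the drain-cleaner cap off and handed the job in with the cap held level about 8 cm above the jug's mouth, nothing else moved, after about 13 of the 51 s allowed.

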